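# Index the length stop and hold a pin blank down in the V rests for punching

## Task

The pin blank (the thick steel bar with a spigot turned on one end) is to be centre-punched for its cross hole, so it must be located and held for the punch. First turn the indexing stop of the V-rest fixture until it clicks in with its three-dot stop screw facing the V rests; then pick up the blank and lower it (do not drop it) into both V rests, plain end towards the stop, slide it up until that end touches the stop screw, and finish while holding it so: keep your grip on it and keep pressing it straight down with a firm push of about 20 N, evenly onto both flanks of the V. Leave the other tools on the table where they are.

Things in the scene. Friction and masses are not known exactly. Their poses are not given: they have to be found in the camera images.
- fixture: V-rest fixture bolted to the table: dark steel base plate 100 mm wide (x), 276 long (y), 12 thick; on it two bright V rests and, at the +y end, a round indexing stop. Origin on the table plane, midway between the rests, under the line of the V. +y runs along the V to the indexing stop, +x across it away from the robot, z up. Only its place and yaw vary.
- v_axis (a point): Point on the axis of a 26 mm bar seated in the V, midway between the rests: 50 mm above the table; axes as the fixture's. Rests at y = -52 and +52 mm, each 24 long (y) and 44 wide (feet 66); between them 80 mm of open gap over the bare base plate (top 12 mm above the table).
- flank_near: Flank of the V on the robot's side (fixture x < 0): a 45 degree ground face on each of the two rests, counted together. Origin and axes as the fixture's. The V is a right angle, its bottom 31.6 mm and its top 50.6 mm above the table, 38 mm wide at the top.
- flank_far: Flank of the V on the far side (fixture x > 0): mirror image of the near flank, also on both rests. Origin and axes as the fixture's.
- turret (a joint): Angle of the indexing stop about its vertical axis (fixture x = 0, y = 133 mm), rad, anticlockwise from above; travel -0.12 to 2.21. A spring ball clicks it in at 0, 0.698, 1.396, 2.094: the screw with 1, 2, 3, 4 dots faces the V rests. THREE DOTS = 1.396. It was left between the first two clicks (0.17 to 0.53). Let go within 0.1 rad of a click it drops in by itself; turning takes up to 0.1 N m.
- turret_wing (a point): Grip point of the indexing stop: on its axis, 84 mm above the table, in the dark upright wing (42 mm long, 11 thick, 62 to 96 mm above the table) on the bright hub (58 mm across, top at 62 mm). At joint angle q the wing's length lies at q - 0.698 rad from the fixture's +x (anticlockwise from above). This frame's axes equal the fixture's turned by q.
- stop_face (a point): Centre of the face of the three-dot stop screw, carried round by the hub; 50 mm above the table, head 13 mm across. Faces stand 60, 54, 48, 42 mm from the turret axis for 1 to 4 dots (small black dots on the hub's top rim at the root of each screw), 40 degrees apart. With three dots selected this point lies at fixture y = 85 mm.
- pin_blank: Pin blank: bright steel bar 26 mm in diameter with an 18 mm spigot on one end, about 0.69 kg, lying on the table (can roll). Origin on its axis, 13 mm above the table; +y along the axis to the plain, thick end: full diameter from y = -69 to +85 mm, spigot -95 to -69. Centre of mass near y = +6. Seated at the three-dot stop, its origin is at v_axis and its y along the fixture's y.
- plain_end (a point): Centre of the flat end face of the pin blank's plain, thick end (y = +85 mm on the blank).
- spigot_end (a point): Centre of the end face of the pin blank's spigot (y = -95 mm on the blank).
- offcut: Bystander: thinner, dark round bar, 15 mm in diameter, 151 mm long (its y), lying beside the pin blank, about 90 mm from it; origin at its underside. Leave it.
- punch: Bystander: centre punch, 13 x 107 mm (long in y), lying on the table just behind the fixture's base plate; origin at its underside. Leave it.
- spanner_1: Bystander: open-ended spanner, 40 x 216 mm (long in y), 8 mm high, lying near the table's front edge; origin at its underside. Leave it.
- calipers_1: Bystander: outside calipers lying flat, 117 x 88 x 8 mm, on the right of the table; origin at the underside. Leave it.

How it is judged:
On the way, in this order (a step that is already met when the one before it is completed fails the run):
1. the indexing stop is clicked in with its three-dot screw facing the V rests (value of joint turret between 1.296 and 1.496 rad), for 0.3 s.
2. the pin blank lies in both V rests on both flanks, its plain end at the three-dot stop (all of step 1 and x of plain_end in the frame of fixture between -0.0025 and 0.0025 m and z of plain_end in the frame of fixture between 0.0475 and 0.052 m and x of spigot_end in the frame of fixture between -0.0025 and 0.0025 m and z of spigot_end in the frame of fixture between 0.0475 and 0.052 m and y of plain_end in the frame of fixture between 0.082 and 0.0865 m and contact force between pin_blank and flank_near above 1.5 N and contact force between pin_blank and flank_far above 1.5 N), for 0.2 s.
At the end, for the whole second after the job is handed in: Held at the end: stop at 1.396 +-0.1 rad; blank along the V within 0.03 rad, end centres within 2.5 mm of the V's middle and 47.5 to 52 mm high, plain end at 82 to 86.5 mm (stop 85); fingers on it (4 N); over 9 N on each flank (weight alone: 5); at rest. Others moved under 40 mm (all of step 1 and x of plain_end in the frame of fixture between -0.0025 and 0.0025 m and z of plain_end in the frame of fixture between 0.0475 and 0.052 m and x of spigot_end in the frame of fixture between -0.0025 and 0.0025 m and z of spigot_end in the frame of fixture between 0.0475 and 0.052 m and y of plain_end in the frame of fixture between 0.082 and 0.0865 m and angle between the y axis of pin_blank and the y axis of fixture, either way round below 0.03 rad and contact force between pin_blank and flank_near above 9 N and contact force between pin_blank and flank_far above 9 N and contact force between the fingers and pin_blank above 4 N and linear speed of pin_blank below 0.02 m/s and distance of each of offcut, punch, spanner_1, calipers_1 from where it was at the start of the episode below 0.04 m); the arm keeps its last pose, push and grip.
It fails at once if a bystander (offcut, centre punch, spanner, calipers) is pushed more than 40 mm away (distance of any of offcut, punch, spanner_1, calipers_1 from where it was at the start of the episode above 0.04 m).
It fails at once if the pin blank is dropped: it falls freely, out of the fingers, at over 0.6 m/s (linear speed of pin_blank above 0.6 m/s and contact force between the fingers and pin_blank below 0.1 N).
It also fails if it takes over 59 s, if anything falls off the work surface, if the arm or the gripper's body presses on something with over 40 N, if the wrist force passes 120 N, or if a joint passes its speed limit or range.

## Robot

A 6-joint arm with a two-finger parallel gripper is mounted at the origin on a cart in front of the work surface, level with it; the furniture and walls round the work are solid. World frame = base frame: x ahead of the robot, y to its left, z up, the work surface at z = 0. Lengths are in m, angles in rad, forces in N, time in s.
With the tool pointing down it reaches from about 0.375 to 0.9 m from the base axis. Payload 3.1 kg.
Tool frame: the origin (TCP) lies on the centre line of the jaws, within the pads' length; the fingertips stand 8 mm ahead of it and the grasp point (between the pads) lies 11 mm behind it; z points along the fingers, y is the line along which they close (so a half turn about z gives the same grasp; the last joint's range is limited). The gripper opens to 85 mm and grips with 20 to 120 N. Pads are 22 mm wide; open, the fingers measure 114 mm over their backs; the gripper's body (76 mm by 85 mm) begins 54 mm behind the grasp point. The pads swing forward as they close: fully open they stand 13 mm farther back than shut.
Start: joints at [-1.282, 0.527, 1.433, -0, 1.181, -0.178], TCP at [0.281, -0.558, 0.239] pointing down, gripper open.
Joint ranges: [-3.08, 3.08], [-0.75, 2.2], [0.22, 2.44], [-1.43, 4.57], [0, 2.65], [-2.85, 2.85]. Speed limits (rad/s): [2.79, 2.79, 3.14, 3.14, 3.14, 3.14].

## Interface

Orientations are given as a unit quaternion [x, y, z, w].
In Python, from station import * gives the robot as it stands.
- The arm moves only by the tool play_rows, never from a script. Its argument "rows" is a list of rows, each a list of 3 entries, a list of its own where there are three numbers: the turn, a rotation vector about the tool's x, y, z in degrees, then the shift along the tool's x, y, z in mm, then the closure, from 0 (fully open) to 1 (shut). In form: [[[ax, ay, az], [dx, dy, dz], jaw], ...]. A call has 1 to 12 rows; each row shifts and turns the commanded pose from where the row before left it, along the tool's axes as they then stand; what a row does not reach is not made up. A row lasts 1/12 s, in which the tool goes at most 41.7 mm and 7.16 degrees, less where a joint would pass 70% of its speed; a pose out of reach is approached as far as the arm can. A call with a gripper value outside its range is refused whole. The fingers move at their own pace and stop on an object; "grip_force" is the grip in N (left out, the last holds). Time passes only in rows, so rows that do not move let the fingers close. It gives the time, the measured TCP pose, the force, the opening and the grip force at its end, in the units of the state.
- sense(): the state, without advancing time (a new reading comes with each control period).
- snapshot(name): name is "scene" or "top" or "wrist"; returns (picture, depth): 400x640x3 uint8, red, green, blue; 400x640 float32, m along the optical axis (not along the pixel's ray), 0 where there is no reading.
- get_calibration(name): a dict with "vfov" (degrees; the focal length in pixels is half the picture's height over the tangent of half this angle, whatever the lens; pixels are square), "cx", "cy" (the principal point, pixels), "xyz" and "attitude" of the camera in the world. Camera axes: x right, y down, z forward; pixel columns grow to the right and rows downward; lengths in m; the calibration is good to about 2 mm. The wrist camera is an equidistant fisheye: a pixel r from the principal point sees the ray r / f radians off the axis. A picture is of the moment at which its call begins: read the wrist's pose just before it. get_calibration takes no time and is no camera call; for the wrist camera it gives the pose at the moment of the call.
- sign_off(): hands the job in; it is judged then, once.
The state is a dict: "t": time; "q": joint angles; "qd": joint speeds; "tau": joint torques, N m; "tcp_pos": TCP position; "tool_rot": TCP orientation; "force": force on the tool from outside, world axes, zero at the start; "ft_torque": the same for the moment, N m; "finger_gap": opening from 0.0 (shut) to 1.0 (fully open); "gripper_force": force on a finger pad.
Only numpy, scipy, OpenCV 4.12 (cv2) and the standard library are available. Lean on these libraries where they do the work, as an engineer would, in place of code of your own. Each camera call takes 0.05 s, during which the arm holds its last target. There are 200 camera calls.

## Working session

There is one attempt and no reset: what is moved stays moved. The work goes in short steps, Python scripts to look and compute and a tool call to move; the robot and the scene stay as the last step left them, time stands still between calls to the robot, and variables do not carry over. Pictures are saved under pics/ and viewed, at most 10 in all, crops included, and the job is handed in when it is done.

Besides the shell and the picture viewer there is one more tool, called after "Request:" by a JSON object that holds its "op" and its "data", one argument or row to a line. play_rows: Moves the arm, as the interface text tells. Its arguments: {"type":"object","properties":{"rows":{"type":"array","items":{"type":"array"}},"grip_force":{"type":"number"}},"required":["rows"]}

```bash
mkdir -p pics; python3 - <<'E'
from station import *
import cv2, numpy as np
s=sense(); print({k:np.round(v,3).tolist() for k,v in s.items()})
for n in ["top","scene"]:
    c=get_calibration(n); print(n,c)
    p,d=snapshot(n); np.savez(f"pics/{n}0.npz",p=p,d=d)
    cv2.imwrite(f"pics/{n}0.png",p[:,:,::-1])
E
```

```text
{'t': 0.0, 'q': [-1.283, 0.528, 1.434, 0.0, 1.181, -0.179], 'qd': [-0.001, 0.0, -0.0, -0.002, 0.001, 0.003], 'tau': [-0.0, -44.235, -17.803, -0.0, 0.008, 0.0], 'tcp_pos': [0.281, -0.557, 0.238], 'tool_rot': [0.973, 0.231, -0.0, -0.001], 'force': [-0.874, 0.872, 0.073], 'ft_torque': [-0.018, 0.03, 0.006], 'gripper_force': 0.0, 'finger_gap': 1.0}
top {'vfov': 46.9362019784715, 'cx': 319.873397828266, 'cy': 200.6776448415113, 'xyz': array([0.31782453, 0.02146841, 1.33091343]), 'attitude': array([ 0.7137676 , -0.69652011,  0.05047172, -0.05336813])}
scene {'vfov': 42.0260648988368, 'cx': 314.8364829726793, 'cy': 198.67585117349267, 'xyz': array([-0.0714486 ,  0.70862572,  1.03745516]), 'attitude': array([-0.32930507,  0.86934342, -0.3459423 ,  0.12698075])}
```

View pics/top0.png

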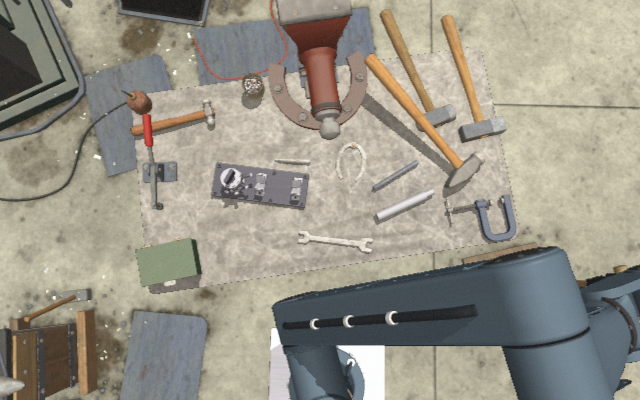

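The top view shows the fixture at about (260,185) with the stop on its left at (230,178). The blank is at (405,206), the offcut at (395,175), the spanner at (335,241) and the punch at (292,161). Next I'll measure poses from depth.

```bash
cat > h.py <<'E'
import numpy as np, cv2
from scipy.spatial.transform import Rotation as R
def cloud(d,c):
    f=d.shape[0]/2/np.tan(np.radians(c["vfov"]/2))
    v,u=np.mgrid[:d.shape[0],:d.shape[1]]
    P=np.stack([(u-c["cx"])/f*d,(v-c["cy"])/f*d,d],-1)
    return P@R.from_quat(c["attitude"]).as_matrix().T+c["xyz"]
def pix(P,c):
    f=200/np.tan(np.radians(c["vfov"]/2))
    q=(np.asarray(P)-c["xyz"])@R.from_quat(c["attitude"]).as_matrix()
    return q[...,:2]/q[...,2:]*f+[c["cx"],c["cy"]]
E
python3 - <<'E'
from station import *
from h import *
im=[]
for n in ["top","scene"]:
    z=np.load(f"pics/{n}0.npz"); c=get_calibration(n); W=cloud(z["d"],c)
    if n=="top": Wt=W
    p=z["p"]
    ctr=pix(np.array([Wt[185,260],Wt[206,405]]),c).round().astype(int); print(n,ctr)
    for (u,v) in ctr:
        a=p[max(v-40,0):v+40,max(u-65,0):u+65]; a=cv2.resize(a,(400,250),interpolation=cv2.INTER_CUBIC); im.append(a[:,:,::-1])
    for nm,(x,y),r in [("fix",Wt[185,260][:2],.18),("blank",Wt[206,405][:2],.13)]:
        near=np.hypot(W[...,0]-x,W[...,1]-y)<r
        tab=near&(abs(W[...,2])<.006); print(n,nm,"table z",np.median(W[...,2][tab]))
        lo,hi=(.009,.015) if nm=="fix" else (.012,.04)
        m=near&(W[...,2]>lo)&(W[...,2]<hi)
        k,l,st,_=cv2.connectedComponentsWithStats((near&(W[...,2]>lo)).astype(np.uint8))
        for i in range(1,k):
            if st[i,4]<60: continue
            P=W[l==i]; r_=cv2.minAreaRect(P[:,:2].astype(np.float32)); print("  comp",st[i],np.round(r_[0],4),np.round(r_[1],4),round(r_[2],2),"zmax",P[:,2].max().round(4))
cv2.imwrite("pics/crops.png",np.vstack([np.hstack(im[:2]),np.hstack(im[2:])]))
E
```

```text
top [[260 185]
 [405 206]]
top fix table z 0.0004140495400697386
  comp [277 158  33   5  93] [0.6316 0.1111] [0.0947 0.0111] 89.13 zmax 0.0172
  comp [ 211  162   98   46 2936] [0.5569 0.2063] [0.2768 0.1006] 84.17 zmax 0.1025
top blank table z 0.0005709862008775879
  comp [373 164  43  26 191] [ 0.5926 -0.1836] [0.0147 0.1421] 32.4 zmax 0.0221
  comp [375 188  59  33 534] [ 0.5104 -0.2144] [0.0259 0.1807] 26.08 zmax 0.0326
scene [[258 244]
 [376 169]]
scene fix table z -0.00038773524131285875
  comp [250 204  26  18  66] [0.6289 0.1098] [0.0846 0.0115] 88.54 zmax 0.0148
  comp [ 198  211  111   85 3493] [0.5546 0.2105] [0.2762 0.1025] 84.63 zmax 0.1011
scene blank table z -0.0005485827383500119
  comp [339 147  10  34 120] [ 0.5911 -0.1795] [0.0143 0.1433] 32.77 zmax 0.019
  comp [362 149  20  45 392] [ 0.5088 -0.2105] [0.0258 0.1827] 26.34 zmax 0.0297
```

View pics/crops.png

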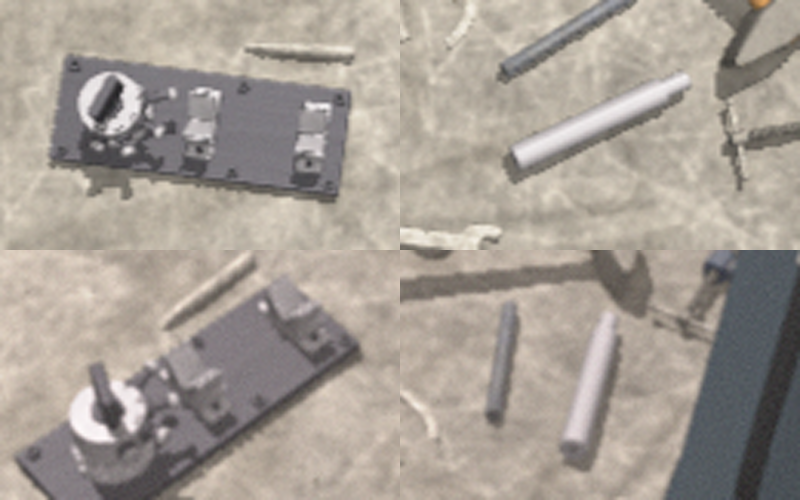

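The crops show the spigot on the right (−y) end of the blank and the wing at top-left of the plate. The top view has the wing at crop pixel (105,98) and the rests at (203,125) and (312,140).

```bash
python3 - <<'E'
from station import *
from h import *
for n,th,cc in [("top",84.17,(.5569,.2063)),("scene",84.63,(.5546,.2105))]:
    z=np.load(f"pics/{n}0.npz"); W=cloud(z["d"],get_calibration(n)).reshape(-1,3)
    a=np.radians(th); ey=np.array([np.cos(a),np.sin(a)]); ex=np.array([ey[1],-ey[0]])
    D=W[:,:2]-cc; x=D@ex; y=D@ey; h=W[:,2]
    ok=(abs(x)<.06)&(abs(y)<.15)
    hub=ok&(h>.056)&(h<.067)&(y>.02); print(n,"hub fxy ctr (minEnclosing)",cv2.minEnclosingCircle(np.c_[x,y][hub].astype(np.float32)),hub.sum())
    w=ok&(h>.085)&(y>.02); r=cv2.minAreaRect(np.c_[x,y][w].astype(np.float32)); print(" wing",r,w.sum(),"mean",np.c_[x,y][w].mean(0), "z",np.median(h[w]))
    rest=ok&(h>.03)&(y<.02)&(h<.056)
    hist=np.histogram(y[rest],bins=np.arange(-.14,.03,.008)); print(list(zip(hist[1].round(3),hist[0])))
    for sgn in (0,1):
        s=rest&((y>-.06) if sgn else (y<-.06)); r=cv2.minAreaRect(np.c_[x,y][s].astype(np.float32)); print(" rest",np.round(r[0],4),np.round(r[1],4),r[2])
E
```

```text
top hub fxy ctr (minEnclosing) ((-0.002518885536119342, 0.06225334852933884), 0.04503898322582245) 246
 wing ((-1.535564661026001e-05, 0.07676387578248978), (0.011804547160863876, 0.04158397763967514), 67.62965393066406) 73 mean [-0.00013174  0.07579084] z 0.0958342807824406
[(np.float64(-0.14), np.int64(0)), (np.float64(-0.132), np.int64(0)), (np.float64(-0.124), np.int64(25)), (np.float64(-0.116), np.int64(43)), (np.float64(-0.108), np.int64(45)), (np.float64(-0.1), np.int64(26)), (np.float64(-0.092), np.int64(0)), (np.float64(-0.084), np.int64(0)), (np.float64(-0.076), np.int64(0)), (np.float64(-0.068), np.int64(0)), (np.float64(-0.06), np.int64(0)), (np.float64(-0.052), np.int64(0)), (np.float64(-0.044), np.int64(0)), (np.float64(-0.036), np.int64(0)), (np.float64(-0.028), np.int64(0)), (np.float64(-0.02), np.int64(30)), (np.float64(-0.012), np.int64(42)), (np.float64(-0.004), np.int64(41)), (np.float64(0.004), np.int64(29)), (np.float64(0.012), np.int64(0)), (np.float64(0.02), np.int64(0))]
 rest [ 0.0004 -0.1078] [0.0449 0.0241] 0.8939516544342041
 rest [ 0.0002 -0.004 ] [0.044
[... 455 characters left out ...]
t64(-0.108), np.int64(54)), (np.float64(-0.1), np.int64(52)), (np.float64(-0.092), np.int64(0)), (np.float64(-0.084), np.int64(0)), (np.float64(-0.076), np.int64(0)), (np.float64(-0.068), np.int64(0)), (np.float64(-0.06), np.int64(0)), (np.float64(-0.052), np.int64(0)), (np.float64(-0.044), np.int64(0)), (np.float64(-0.036), np.int64(0)), (np.float64(-0.028), np.int64(0)), (np.float64(-0.02), np.int64(33)), (np.float64(-0.012), np.int64(66)), (np.float64(-0.004), np.int64(58)), (np.float64(0.004), np.int64(55)), (np.float64(0.012), np.int64(3)), (np.float64(0.02), np.int64(0))]
 rest [-0.0011 -0.1077] [0.0262 0.0473] 89.64691925048828
 rest [ 0.0001 -0.0001] [0.0482 0.036 ] 0.726809024810791
```

Request:
{"op": "play_rows", "data": {
  "rows": [
    [[0,0,0],[28.6,-28.4,0],0],
    [[0,0,0],[28.6,-28.4,0],0],
    [[0,0,0],[28.6,-28.4,0],0],
    [[0,0,0],[28.6,-28.4,0],0],
    [[0,0,0],[28.6,-28.4,0],0],
    [[0,0,0],[28.6,-28.4,0],0],
    [[0,0,0],[28.6,-28.4,0],0],
    [[0,0,0],[28.6,-28.4,0],0],
    [[0,0,0],[28.6,-28.4,0],0],
    [[0,0,0],[28.6,-28.4,0],0],
    [[0,0,0],[28.6,-28.4,0],0]
  ]
}}

```text
t: 1.02
tcp_pos: [0.4216, -0.1356, 0.2392]
tool_rot: [0.973, 0.231, -0.0, -0.0]
force: [1.1, 0.7, -0.2]
finger_gap: 0.999
gripper_force: 0.0
```

Request:
{"op": "play_rows", "data": {
  "rows": [
    [[0,0,0],[28.6,-28.4,0],0],
    [[0,0,0],[28.6,-28.4,0],0],
    [[0,0,0],[28.6,-28.4,0],0],
    [[0,0,0],[28.6,-28.4,0],0],
    [[0,0,0],[28.6,-28.4,0],0],
    [[0,0,0],[28.6,-28.4,0],0],
    [[0,0,0],[28.6,-28.4,0],0],
    [[0,0,0],[28.6,-28.4,0],0],
    [[0,0,0],[0,0,0],0]
  ]
}}

```text
t: 1.77
tcp_pos: [0.5256, 0.1746, 0.2393]
tool_rot: [0.972, 0.234, 0.002, -0.001]
force: [0.9, 0.1, -0.2]
finger_gap: 0.998
gripper_force: 0.0
```

```bash
cat >> h.py <<'E'
def wcloud(d,c):
    f=200/np.tan(np.radians(c["vfov"]/2))
    v,u=np.mgrid[:400,:640]; x=u-c["cx"]; y=v-c["cy"]; r=np.hypot(x,y)+1e-9; th=r/f
    t=np.tan(np.minimum(th,1.5)); P=np.stack([x/r*t*d,y/r*t*d,d],-1)
    P[(th>1.3)|(d<=0)]=np.nan
    return P@R.from_quat(c["attitude"]).as_matrix().T+c["xyz"]
def fixfit(W,pl=(.009,.015),org=(.550,.153),yaw=-5.6):
    "prints rests, wing, in rough fixture frame"
    a=np.radians(yaw); ex=np.array([np.cos(a),np.sin(a)]); ey=np.array([-ex[1],ex[0]])
    W=W.reshape(-1,3); W=W[np.isfinite(W[:,0])]; D=W[:,:2]-org; x=D@ex; y=D@ey; h=W[:,2]
    for nm,m in [("r-",(abs(y+.052)<.03)&(abs(x)<.035)&(h>.03)&(h<.056)),("r+",(abs(y-.052)<.025)&(abs(x)<.035)&(h>.03)&(h<.056)),
      ("wing",(abs(y-.133)<.035)&(abs(x)<.04)&(h>.085)&(h<.1))]:
        if m.sum()<20: print(nm,m.sum()); continue
        r=cv2.minAreaRect((np.c_[x,y][m]*1000).astype(np.float32))
        w=np.array(org)+r[0][0]/1000*ex+r[0][1]/1000*ey
        print(nm,m.sum(),np.round(r[0],1),np.round(r[1],1),round(r[2],1),"world",w.round(4),"zmed",np.median(h[m]).round(4),h[m].max().round(4))
E
python3 - <<'E'
from station import *
from h import *
c=get_calibration("wrist"); p,d=snapshot("wrist"); print(c)
np.savez("pics/w1.npz",p=p,d=d,**{k:v for k,v in c.items()})
cv2.imwrite("pics/w1.png",p[:,:,::-1])
W=wcloud(d,c); fixfit(W)
h=W[...,2]; print("table z",np.nanmedian(h[abs(h)<.008]),"plate",np.nanmedian(h[(h>.009)&(h<.016)]))
E
```

```text
{'vfov': 65.70646984690485, 'cx': 319.7195591390908, 'cy': 201.6209058493608, 'xyz': array([0.59704644, 0.21115647, 0.37352057]), 'attitude': array([ 0.84316525, -0.51506379, -0.08093988,  0.13126459])}
r- 880 [  1.5 -52.5] [45.  25.9] 0.7 world [0.5464 0.1006] zmed 0.0417 0.0517
r+ 919 [ 1.5 57.8] [45.4 37.8] 0.8 world [0.5572 0.2104] zmed 0.0432 0.0556
wing 569 [  1.7 132.1] [11.7 42.7] 68.6 world [0.5646 0.2843] zmed 0.0946 0.0976
table z -0.0006516604928719361 plate 0.011430229380366252
```

View pics/w1.png

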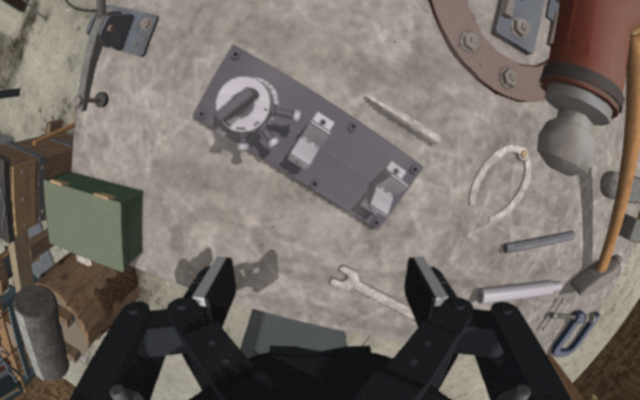

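The wrist view shows the hub and wing at (243,103), the rests at (311,140) and (388,187), the punch at (400,118) and the blank at (520,290). The measured wing centre is (0.5646, 0.2843), heading −27°, and the fixture yaw is about −5.6°.

Request:
{"op": "play_rows", "data": {
  "rows": [
    [[0,0,0],[28,-26.8,0],0],
    [[0,0,0],[28,-26.8,0],0],
    [[0,0,0],[28,-26.8,0],0],
    [[0,0,-7],[0,0,0],0],
    [[0,0,-7],[0,0,0],0],
    [[0,0,-7],[0,0,0],0],
    [[0,0,-7],[0,0,0],0],
    [[0,0,-7],[0,0,0],0],
    [[0,0,-7],[0,0,0],0],
    [[0,0,-7],[0,0,0],0],
    [[0,0,-7],[0,0,0],0],
    [[0,0,-7],[0,0,0],0]
  ]
}}

```text
t: 2.82
tcp_pos: [0.5621, 0.2761, 0.2388]
tool_rot: [0.707, 0.707, -0.001, -0.0]
force: [0.2, 0.2, -0.3]
finger_gap: 0.999
gripper_force: 0.0
```

Request:
{"op": "play_rows", "data": {
  "rows": [
    [[0,0,-7],[0,0,0],0],
    [[0,0,-7],[0,0,0],0],
    [[0,0,-7],[0,0,0],0],
    [[0,0,-7],[0,0,0],0],
    [[0,0,-7],[0,0,0],0],
    [[0,0,-7],[0,0,0],0],
    [[0,0,-7],[0,0,0],0],
    [[0,0,-7],[0,0,0],0],
    [[0,0,-7],[0,0,0],0],
    [[0,0,0],[0,0,0],0],
    [[0,0,0],[0,0,0],0]
  ]
}}

```text
t: 3.73
tcp_pos: [0.5623, 0.2766, 0.2389]
tool_rot: [0.238, 0.971, -0.0, -0.001]
force: [-0.0, -0.2, -0.8]
finger_gap: 0.998
gripper_force: 0.0
```

```bash
cat >> h.py <<'E'
def rel(s,x,y,z,hd):
    "tool-frame move to world x,y,z (m), tool-x heading hd (deg)"
    T=R.from_quat(s["tool_rot"]); v=T.inv().apply(np.array([x,y,z])-s["tcp_pos"])*1000
    a=T.as_matrix()[:2,0]; h=np.degrees(np.arctan2(a[1],a[0])); g=T.as_matrix()[:,2]
    print("tcp",np.round(s["tcp_pos"],4),"heading",round(h,2),"tilt",np.round(g,4),"shift mm",v.round(1),"turn z",round(-((hd-h+180)%360-180),2),"q",np.round(s["q"],2))
E
python3 - <<'E'
from station import *
from h import *
rel(sense(),.5646,.2843,.076,153)
c=get_calibration("wrist"); p,d=snapshot("wrist"); W=wcloud(d,c); fixfit(W)
E
```

```text
tcp [0.5623 0.2766 0.2389] heading 152.49 tilt [-1.2e-03 -6.0e-04 -1.0e+00] shift mm [  1.4   8.1 162.9] turn z -0.51 q [ 0.28  0.53  1.43 -0.    1.18 -0.81]
r- 730 [  1.4 -52.4] [45.2 26. ] 0.5 world [0.5463 0.1007] zmed 0.0416 0.0513
r+ 896 [ 1.4 58.1] [38.1 45.1] 89.3 world [0.5571 0.2107] zmed 0.0422 0.0556
wing 551 [  1.6 132.5] [11.5 41.1] 68.2 world [0.5645 0.2847] zmed 0.0946 0.0976
```

Request:
{"op": "play_rows", "data": {
  "rows": [
    [[0,0,-0.5],[1.4,8.3,20],0],
    [[0,0,0],[0,0,35],0],
    [[0,0,0],[0,0,35],0],
    [[0,0,0],[0,0,30],0],
    [[0,0,0],[0,0,23],0],
    [[0,0,0],[0,0,20],0],
    [[0,0,0],[0,0,0],0.5],
    [[0,0,0],[0,0,0],1],
    [[0,0,0],[0,0,0],1],
    [[0,0,0],[0,0,0],1],
    [[0,0,0],[0,0,0],1],
    [[0,0,0],[0,0,0],1]
  ],
  "grip_force": 40
}}

```text
t: 4.78
tcp_pos: [0.5649, 0.2841, 0.078]
tool_rot: [0.23, 0.973, -0.002, 0.0]
force: [-4.4, -20.1, 12.5]
finger_gap: 0.147
gripper_force: 9.7
```

Request:
{"op": "play_rows", "data": {
  "rows": [
    [[0,0,0],[0,0,0],1],
    [[0,0,0],[0,0,0],1],
    [[0,0,0],[0,0,0],1],
    [[0,0,0],[0,0,0],1]
  ]
}}

```text
t: 5.12
tcp_pos: [0.5645, 0.2832, 0.0781]
tool_rot: [0.231, 0.973, -0.002, -0.0]
force: [-2.3, -8.6, 7.6]
finger_gap: 0.116
gripper_force: 40.8
```

Request:
{"op": "play_rows", "data": {
  "rows": [
    [[0,0,-6.3],[0,0,0],1],
    [[0,0,-6.3],[0,0,0],1],
    [[0,0,-6.3],[0,0,0],1],
    [[0,0,-6.3],[0,0,0],1],
    [[0,0,-6.3],[0,0,0],1],
    [[0,0,-6.3],[0,0,0],1],
    [[0,0,-6.3],[0,0,0],1],
    [[0,0,-6.3],[0,0,0],1],
    [[0,0,-6.3],[0,0,0],1],
    [[0,0,-6.3],[0,0,0],1],
    [[0,0,0],[0,0,0],1],
    [[0,0,0],[0,0,0],1]
  ]
}}

```text
t: 6.12
tcp_pos: [0.5645, 0.2845, 0.0781]
tool_rot: [-0.311, 0.95, -0.001, -0.001]
force: [-2.2, -5.7, 6.7]
finger_gap: 0.123
gripper_force: 40.7
```

```bash
python3 - <<'E'
from station import *
from h import *
s=sense(); rel(s,.5646,.2843,.24,0); print(s["force"],s["ft_torque"],s["finger_gap"])
E
```

```text
tcp [0.5645 0.2845 0.0781] heading -143.7 tilt [-9.0e-04 -2.5e-03 -1.0e+00] shift mm [   0.4   -0.4 -161.9] turn z -143.7 q [ 0.29  0.74  1.53 -0.    0.87 -1.91]
[-2.21575751 -5.74541054  6.65697764] [-0.72863661  0.37351305  0.01375409] 0.12319316952732343
```

Request:
{"op": "play_rows", "data": {
  "rows": [
    [[0,0,0],[0,0,0],0],
    [[0,0,0],[0,0,0],0],
    [[0,0,0],[0,0,0],0],
    [[0,0,0],[0,0,0],0],
    [[0,0,0],[0,0,0],0],
    [[0,0,0],[0,0,-20],0],
    [[0,0,0],[0,0,-30],0],
    [[0,0,7.1],[0,0,-35],0],
    [[0,0,7.1],[0,0,-35],0],
    [[0,0,7.1],[0,0,-35],0],
    [[0,0,7.1],[0,0,0],0],
    [[0,0,7.1],[0,0,0],0]
  ]
}}

```text
t: 7.12
tcp_pos: [0.5668, 0.2867, 0.2348]
tool_rot: [-0.004, 1.0, 0.001, 0.003]
force: [0.1, -0.3, -0.1]
finger_gap: 0.997
gripper_force: 0.0
```

Request:
{"op": "play_rows", "data": {
  "rows": [
    [[0,0,7.1],[0,0,0],0],
    [[0,0,7.1],[0,0,0],0],
    [[0,0,7.1],[0,0,0],0],
    [[0,0,7.1],[0,0,0],0],
    [[0,0,7.1],[0,0,0],0],
    [[0,0,7.1],[0,0,0],0],
    [[0,0,7.1],[0,0,0],0],
    [[0,0,7.1],[0,0,0],0],
    [[0,0,7.1],[0,0,0],0],
    [[0,0,0],[0,0,0],0]
  ]
}}

```text
t: 7.95
tcp_pos: [0.565, 0.286, 0.2311]
tool_rot: [0.524, 0.851, -0.0, -0.0]
force: [0.1, 0.4, -0.0]
finger_gap: 0.995
gripper_force: 0.0
```

```bash
python3 - <<'E'
from station import *
from h import *
s=sense(); rel(s,.508,-.209,s["tcp_pos"][2],116.1)
c=get_calibration("wrist"); p,d=snapshot("wrist"); W=wcloud(d,c); fixfit(W)
cv2.imwrite("pics/w2.png",p[:,:,::-1])
E
```

```text
tcp [0.565  0.286  0.2311] heading 116.74 tilt [-3.e-04  0.e+00 -1.e+00] shift mm [-416.5 -273.6    0. ] turn z 0.64 q [ 0.29  0.55  1.42  0.    1.18 -0.17]
r- 473 [  4.2 -52.4] [26.7 38.7] 88.6 world [0.549  0.1005] zmed 0.0386 0.051
r+ 856 [ 1.6 51.3] [26.  45.1] 89.4 world [0.5566 0.2039] zmed 0.0419 0.0515
wing 593 [  2.  132.8] [41.7 11.7] 42.6 world [0.5649 0.285 ] zmed 0.0947 0.0973
```

View pics/w2.png

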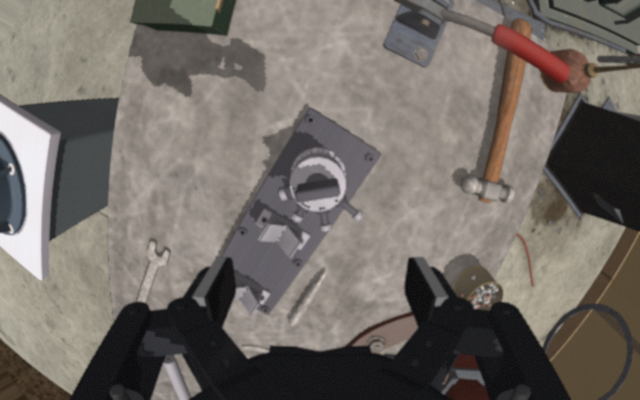

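The wrist view now shows the wing near 42° relative to the fixture, at (318,188), with the screw that faces the rests at (283,197). Next I'll go to the blank.

Request:
{"op": "play_rows", "data": {
  "rows": [
    [[0,0,0],[-32,-21,0],0],
    [[0,0,0],[-32,-21,0],0],
    [[0,0,0],[-32,-21,0],0],
    [[0,0,0],[-32,-21,0],0],
    [[0,0,0],[-32,-21,0],0],
    [[0,0,0],[-32,-21,0],0],
    [[0,0,0],[-32,-21,0],0],
    [[0,0,0],[-32,-21,0],0],
    [[0,0,0],[-32,-21,0],0],
    [[0,0,0],[-32,-21,0],0],
    [[0,0,0],[-32,-21,0],0],
    [[0,0,0],[-32,-21,0],0]
  ]
}}

```text
t: 9.0
tcp_pos: [0.5133, -0.1723, 0.2315]
tool_rot: [0.522, 0.853, 0.0, 0.0]
force: [0.9, -0.1, 0.1]
finger_gap: 1.001
gripper_force: 0.0
```

Request:
{"op": "play_rows", "data": {
  "rows": [
    [[0,0,0.6],[-20,-12,0],0],
    [[0,0,0],[0,0,0],0],
    [[0,0,0],[0,0,0],0]
  ]
}}

```text
t: 9.25
tcp_pos: [0.5118, -0.1951, 0.2312]
tool_rot: [0.528, 0.849, 0.0, -0.0]
force: [0.6, 0.9, -0.4]
finger_gap: 1.002
gripper_force: 0.0
```

```bash
python3 - <<'E'
from station import *
from h import *
s=sense()
for n in ["wrist","top"]:
    c=get_calibration(n); p,d=snapshot(n); W=(wcloud if n=="wrist" else cloud)(d,c)
    if n=="wrist": cv2.imwrite("pics/w3.png",p[:,:,::-1])
    D=W[...,:2]-[.5105,-.213]; u=D@[-.44,.898]; v=D@[.898,.44]
    m=(abs(u)<.13)&(abs(v)<.035)&(W[...,2]>.012)&(W[...,2]<.04)
    if m.sum()<50: print(n,m.sum()); continue
    r=cv2.minAreaRect((W[m][:,:2]*1000).astype(np.float32)); print(n,m.sum(),r,"ztop",np.percentile(W[m][:,2],[50,98]))
    full=m&(u<.06)&(u>-.05); l=cv2.fitLine((W[full][:,:2]*1000).astype(np.float32),cv2.DIST_L2,0,.01,.01).ravel(); print(l,np.degrees(np.arctan2(l[1],l[0])))
rel(s,.508,-.209,.013,116.1)
E
```

```text
wrist 2998 ((515.6401977539062, -232.68655395507812), (39.88777542114258, 219.1276092529297), 19.90283203125) ztop [0.02345992 0.02637264]
[ 4.4220805e-01 -8.9691252e-01  5.0717007e+02 -2.0668732e+02] -63.755146
top 21
tcp [ 0.5118 -0.1951  0.2312] heading 116.21 tilt [ 1.e-04  4.e-04 -1.e+00] shift mm [-10.9  -9.7 218.2] turn z 0.11 q [-0.57  0.43  1.64  0.    1.07 -1.03]
```

View pics/w3.png

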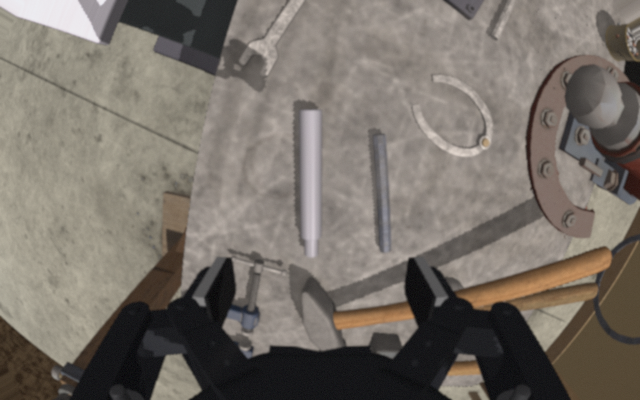

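The blank runs from (310,110), the plain end, to (311,256), the spigot. The offcut is clear at (382,190). I'll isolate the blank's component for its ends.

```bash
python3 - <<'E'
from station import *
from h import *
s=sense(); c=get_calibration("wrist"); p,d=snapshot("wrist"); W=wcloud(d,c)
e=np.array([-.4422,.8969]); n=np.array([.8969,.4422]); o=np.array([.5072,-.2067])
D=W[...,:2]-o; u=D@e; v=D@n
m=(W[...,2]>.008)&(W[...,2]<.04)&(abs(v)<.02)
k,l,st,_=cv2.connectedComponentsWithStats(m.astype(np.uint8)); i=l[180,312]; print(i,st[i])
q=l==i
print("u",np.percentile(u[q],[0,.5,99.5,100])*1000,"v",np.percentile(v[q],[1,50,99])*1000)
for a in np.arange(-.1,.1,.02):
    w=q&(abs(u-a)<.01)
    if w.sum()>5: print(round(a,2),(np.percentile(v[w],[2,98])*1000).round(1),(W[...,2][w].max()*1000).round(1))
E
```

```text
13 [ 298  111   23  149 3047]
u [-98.13091799 -95.58450398  81.63501405  82.57551977] v [-12.35732259   0.30661889  12.25163732]
-0.1 [-9.1  8.7] 23.4
-0.08 [-9.   8.7] 25.9
-0.06 [-12.2  12.4] 26.9
-0.04 [-11.7  12.3] 27.3
-0.02 [-11.3  12.3] 27.1
0.0 [-13.   12.2] 27.0
0.02 [-13.2  12.1] 27.0
0.04 [-11.7  12.1] 27.3
0.06 [-11.4  12. ] 27.5
0.08 [-11.3  12. ] 26.8
```

Request:
{"op": "play_rows", "data": {
  "rows": [
    [[0,0,0.1],[-6.4,-9.3,25],0],
    [[0,0,0],[0,0,38],0],
    [[0,0,0],[0,0,38],0],
    [[0,0,0],[0,0,38],0],
    [[0,0,0],[0,0,35],0],
    [[0,0,0],[0,0,25],0],
    [[0,0,0],[0,0,12],0],
    [[0,0,0],[0,0,7],0.3],
    [[0,0,0],[0,0,0],0.5],
    [[0,0,0],[0,0,0],0.6],
    [[0,0,0],[0,0,0],0.6]
  ],
  "grip_force": 90
}}

```text
t: 10.32
tcp_pos: [0.5077, -0.204, 0.0149]
tool_rot: [0.529, 0.849, -0.0, 0.002]
force: [0.3, 0.6, -0.8]
finger_gap: 0.454
gripper_force: 0.0
```

Request:
{"op": "play_rows", "data": {
  "rows": [
    [[0,0,0],[0,0,0],1],
    [[0,0,0],[0,0,0],1],
    [[0,0,0],[0,0,0],1],
    [[0,0,0],[0,0,0],1],
    [[0,0,0],[0,0,0],1]
  ]
}}

```text
t: 10.73
tcp_pos: [0.5068, -0.2041, 0.0153]
tool_rot: [0.529, 0.849, -0.0, 0.001]
force: [-2.2, -0.1, 7.2]
finger_gap: 0.266
gripper_force: 88.0
```

Request:
{"op": "play_rows", "data": {
  "rows": [
    [[0,0,0],[0,0,-5],1],
    [[0,0,0],[0,0,-15],1],
    [[0,0,0],[0,0,-25],1],
    [[0,0,0],[0,0,-30],1],
    [[0,0,0],[0,0,-30],1],
    [[0,0,0],[0,0,-20],1],
    [[0,0,0],[0,0,0],1],
    [[0,0,0],[0,0,0],1]
  ]
}}

```text
t: 11.4
tcp_pos: [0.5066, -0.2036, 0.1391]
tool_rot: [0.529, 0.849, 0.0, 0.001]
force: [-0.9, 0.8, -7.7]
finger_gap: 0.266
gripper_force: 89.3
```

```bash
cat >> h.py <<'E'
def bar(W,s):
    "blank in hand: end/axis in tool frame"
    T=R.from_quat(s["tool_rot"]); P=T.inv().apply(W.reshape(-1,3)-s["tcp_pos"])*1000
    P=P.reshape(W.shape); m=(abs(P[...,1])<16)&(P[...,2]>-20)&(P[...,2]<20)&(abs(P[...,0])<120)
    k,l,st,_=cv2.connectedComponentsWithStats(m.astype(np.uint8)); 
    for i in range(1,k):
        if st[i,4]<150: continue
        Q=P[l==i]; print("comp",st[i],"x",np.percentile(Q[:,0],[.5,99.5]).round(1),"y",np.percentile(Q[:,1],[2,98]).round(1),"z",np.percentile(Q[:,2],[1,50]).round(1))
        for a in range(-100,100,15):
            w=abs(Q[:,0]-a)<7.5
            if w.sum()>20: print("  ",a,w.sum(),np.percentile(Q[w,1],[2,98]).round(1),"ztop",np.percentile(Q[w,2],2).round(1))
E
python3 - <<'E'
from station import *
from h import *
s=sense(); print(s["t"],s["force"].round(2),s["ft_torque"].round(2),s["finger_gap"],s["gripper_force"])
rel(s,.5515,.1523,.12,84.4)
c=get_calibration("wrist"); p,d=snapshot("wrist"); W=wcloud(d,c); bar(W,s)
cv2.imwrite("pics/w4.png",p[:,:,::-1])
E
```

```text
11.4 [-0.9   0.78 -7.7 ] [ 0.01  0.13 -0.04] 0.2655851054510926 89.30120944976807
tcp [ 0.5066 -0.2036  0.1391] heading 116.14 tilt [ 0.0018 -0.0011 -1.    ] shift mm [299.8 197.1  18.8] turn z 31.74 q [-0.59  0.56  1.73  0.    0.85 -1.04]
comp [  279   103    75   248 13509] x [-46.8  79.2] y [-11.2  13.9] z [-16.5  -8.5]
   -55 46 [-10.9  14.2] ztop -6.6
   -40 834 [-10.7  13.9] ztop -10.3
   -25 985 [-10.   13.7] ztop -10.3
   -10 1188 [-9.5 13.2] ztop -14.4
   5 1910 [-15.2  15.3] ztop -19.0
   20 1582 [-10.2  13.9] ztop -10.6
   35 1814 [-10.6  13.6] ztop -10.7
   50 2002 [-10.4  13.7] ztop -10.8
   65 2131 [-10.6  13.7] ztop -10.9
   80 1017 [-10.   13.9] ztop -11.0
```

View pics/w4.png

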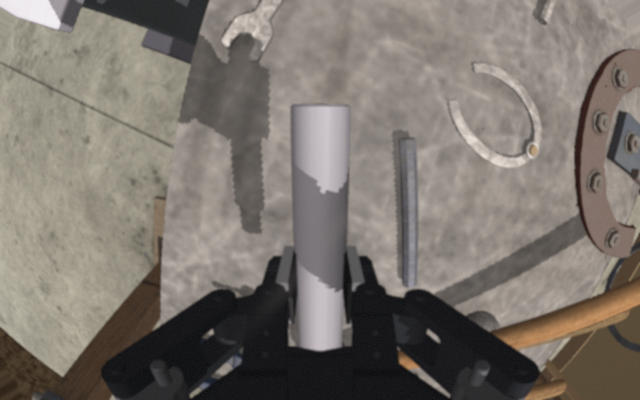

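The blank is gripped level, with the plain end at the top (320,104). Its axis is about 2 mm below the TCP and its end about 80 mm ahead. Now I'll turn and carry it.

Request:
{"op": "play_rows", "data": {
  "rows": [
    [[0,0,4],[0,0,0],1],
    [[0,0,6],[0,0,0],1],
    [[0,0,6],[0,0,0],1],
    [[0,0,6],[0,0,0],1],
    [[0,0,6],[0,0,0],1],
    [[0,0,3.8],[0,0,0],1],
    [[0,0,0],[0,0,0],1],
    [[0,0,0],[15,0,0],1],
    [[0,0,0],[30,1,0],1],
    [[0,0,0],[35,1,0],1],
    [[0,0,0],[35,1,0],1],
    [[0,0,0],[35,1,0],1]
  ]
}}

```text
t: 12.45
tcp_pos: [0.524, -0.0532, 0.1366]
tool_rot: [0.741, 0.672, -0.001, -0.002]
force: [0.3, 0.2, -6.4]
finger_gap: 0.263
gripper_force: 89.1
```

Request:
{"op": "play_rows", "data": {
  "rows": [
    [[0,0,0],[35,1,0],1],
    [[0,0,0],[35,1,0],1],
    [[0,0,0],[35,1,0],1],
    [[0,0,0],[35,1,0],1],
    [[0,0,0],[35,1,0],1],
    [[0,0,0],[20,0,0],1],
    [[0,0,0],[8,0,0],1],
    [[0,0,0],[0,0,0],1],
    [[0,0,0],[0,0,0],1]
  ]
}}

```text
t: 13.2
tcp_pos: [0.5492, 0.1464, 0.137]
tool_rot: [0.74, 0.672, -0.001, -0.001]
force: [0.4, 1.3, -6.8]
finger_gap: 0.269
gripper_force: 89.0
```

```bash
python3 - <<'E'
from station import *
from h import *
s=sense(); print(s["t"],s["force"].round(2),s["finger_gap"],s["gripper_force"])
rel(s,.5509,.1463,.058,84.3)
c=get_calibration("wrist"); p,d=snapshot("wrist"); W=wcloud(d,c); bar(W,s); fixfit(W)
cv2.imwrite("pics/w5.png",p[:,:,::-1])
E
```

```text
13.2 [ 0.43  1.29 -6.77] 0.269325371835489 89.03679013252258
tcp [0.5492 0.1464 0.137 ] heading 84.46 tilt [-0.0029 -0.001  -1.    ] shift mm [ 0.1  1.9 79. ] turn z 0.16 q [ 0.06  0.59  1.67 -0.    0.89  0.16]
comp [  280   103    75   248 13523] x [-45.8  80. ] y [-11.5  13.6] z [-16.4  -8.5]
   -55 29 [-11.5  13.9] ztop -5.2
   -40 798 [-11.1  13.5] ztop -10.3
   -25 987 [-10.5  13.3] ztop -10.4
   -10 1173 [-9.9 12.8] ztop -14.2
   5 1859 [-15.3  15.3] ztop -18.9
   20 1617 [-10.9  13.7] ztop -10.9
   35 1796 [-11.   13.3] ztop -10.7
   50 1996 [-10.8  13.3] ztop -10.7
   65 2126 [-10.7  13.4] ztop -10.9
   80 1142 [-10.4  13.6] ztop -10.9
r- 0
r+ 73 [ 1.9 52.3] [23.9 44.5] 87.3 world [0.557  0.2049] zmed 0.0497 0.0514
wing 978 [ -0.3 130.3] [36.5 11.6] 42.0 world [0.5624 0.2827] zmed 0.0945 0.0978
```

View pics/w5.png

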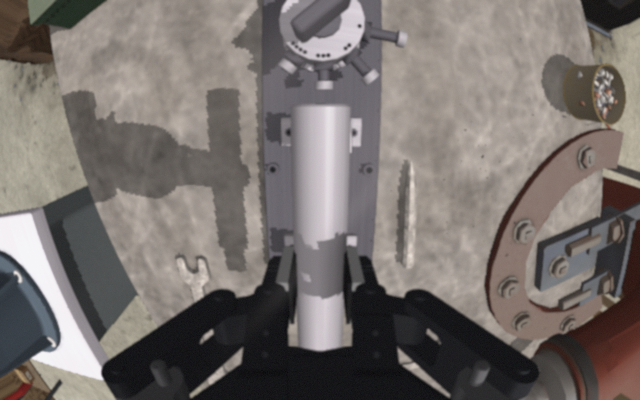

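The three-dot screw is at (325,80), facing the bar end at (321,104). The bar at column 322 lines up with the rests at about 321. Now I'll lower it.

Request:
{"op": "play_rows", "data": {
  "rows": [
    [[0,0,0.1],[0,1.2,10],1],
    [[0,0,0],[0,0,20],1],
    [[0,0,0],[0,0,20],1],
    [[0,0,0],[0,0,12],1],
    [[0,0,0],[0,0,8],1],
    [[0,0,0],[0,0,5],1],
    [[0,0,0],[0,0,3],1],
    [[0,0,0],[0,0,2],1],
    [[0,0,0],[0,0,0],1],
    [[0,0,0],[0,0,0],1]
  ]
}}

```text
t: 14.08
tcp_pos: [0.5519, 0.1468, 0.0589]
tool_rot: [0.742, 0.671, 0.001, 0.0]
force: [0.5, 0.3, -5.2]
finger_gap: 0.267
gripper_force: 89.0
```

Request:
{"op": "play_rows", "data": {
  "rows": [
    [[0,0,0],[0,-0.6,2],1],
    [[0,0,0],[0,0,1.5],1],
    [[0,0,0],[0,0,1],1],
    [[0,0,0],[0,0,1],1],
    [[0,0,0],[0,0,0.5],1],
    [[0,0,0],[0,0,0],1]
  ]
}}

```text
t: 14.58
tcp_pos: [0.5505, 0.1469, 0.0533]
tool_rot: [0.742, 0.671, -0.0, -0.0]
force: [-3.6, -0.1, 3.7]
finger_gap: 0.268
gripper_force: 90.3
```

Request:
{"op": "play_rows", "data": {
  "rows": [
    [[0,0,0],[1,-0.4,0],1],
    [[0,0,0],[1.5,0,0],1],
    [[0,0,0],[1.5,0,0],1],
    [[0,0,0],[1.5,0,0],1],
    [[0,0,0],[1.5,0,0],1],
    [[0,0,0],[0,0,0],1],
    [[0,0,0],[0,0,0],1]
  ]
}}

```text
t: 15.17
tcp_pos: [0.5501, 0.1525, 0.0524]
tool_rot: [0.741, 0.671, -0.002, -0.0]
force: [-3.5, -6.7, 2.8]
finger_gap: 0.263
gripper_force: 90.0
```

Request:
{"op": "play_rows", "data": {
  "rows": [
    [[0,0,0],[1,-0.3,0],1],
    [[0,0,0],[0.7,0,0],1],
    [[0,0,0],[0,0,0],1],
    [[0,0,0],[0,0,0],1]
  ]
}}

```text
t: 15.5
tcp_pos: [0.5503, 0.1541, 0.0524]
tool_rot: [0.741, 0.671, -0.001, 0.0]
force: [-3.4, -6.1, 2.3]
finger_gap: 0.265
gripper_force: 90.0
```

Request:
{"op": "play_rows", "data": {
  "rows": [
    [[0,0,0],[1,0,0],1],
    [[0,0,0],[0.7,0,0],1],
    [[0,0,0],[0,0,0],1],
    [[0,0,0],[0,0,0],1]
  ]
}}

```text
t: 15.83
tcp_pos: [0.5505, 0.1557, 0.0524]
tool_rot: [0.741, 0.671, -0.002, 0.0]
force: [-3.3, -6.0, 3.5]
finger_gap: 0.266
gripper_force: 90.0
```

Request:
{"op": "play_rows", "data": {
  "rows": [
    [[0,0,0],[1,-0.3,0],1],
    [[0,0,0],[0,0,0],1],
    [[0,0,0],[0,0,0],1]
  ]
}}

```text
t: 16.08
tcp_pos: [0.5506, 0.1568, 0.0524]
tool_rot: [0.741, 0.671, -0.001, 0.0]
force: [-3.1, -7.0, 2.4]
finger_gap: 0.271
gripper_force: 90.0
```

Request:
{"op": "play_rows", "data": {
  "rows": [
    [[0,0,0],[1,0,0],1],
    [[0,0,0],[0,0,0],1],
    [[0,0,0],[0,0,0],1]
  ]
}}

```text
t: 16.33
tcp_pos: [0.5505, 0.1569, 0.0523]
tool_rot: [0.741, 0.671, -0.002, 0.001]
force: [-3.9, -9.3, 2.2]
finger_gap: 0.267
gripper_force: 90.0
```

Request:
{"op": "play_rows", "data": {
  "rows": [
    [[0,0,0],[0,-0.3,1],1],
    [[0,0,0],[0,0,0],1],
    [[0,0,0],[0,0,0],1]
  ],
  "grip_force": 110
}}

```text
t: 16.58
tcp_pos: [0.5506, 0.1569, 0.0524]
tool_rot: [0.741, 0.671, -0.002, 0.001]
force: [-5.1, -9.6, 9.3]
finger_gap: 0.262
gripper_force: 108.0
```

Request:
{"op": "play_rows", "data": {
  "rows": [
    [[0,0,0],[0,-0.3,1],1],
    [[0,0,0],[0,0,0],1],
    [[0,0,0],[0,0,0],1]
  ]
}}

```text
t: 16.83
tcp_pos: [0.5505, 0.1569, 0.0523]
tool_rot: [0.741, 0.671, -0.001, 0.001]
force: [-5.0, -10.2, 15.6]
finger_gap: 0.255
gripper_force: 108.6
```

Request:
{"op": "play_rows", "data": {
  "rows": [
    [[0,0,0],[0,-0.5,0.7],1],
    [[0,0,0],[0,0,0],1],
    [[0,0,0],[0,0,0],1],
    [[0,0,0],[0,0,0],1],
    [[0,0,0],[0,0,0],1]
  ]
}}

```text
t: 17.25
tcp_pos: [0.5505, 0.1569, 0.0523]
tool_rot: [0.741, 0.671, -0.001, 0.002]
force: [-5.6, -10.3, 18.2]
finger_gap: 0.261
gripper_force: 109.0
```

```bash
python3 - <<'E'
from station import *
from h import *
s=sense(); print(s["t"],s["force"].round(2),s["ft_torque"].round(2),s["finger_gap"],s["qd"].round(3))
rel(s,.5515,.1523,.052,84.3)
c=get_calibration("wrist"); p,d=snapshot("wrist"); W=wcloud(d,c); bar(W,s); fixfit(W)
cv2.imwrite("pics/w6.png",p[:,:,::-1])
E
```

```text
17.25 [ -5.65 -10.25  18.2 ] [-1.72  0.96 -0.05] 0.2609698245642412 [-0.001  0.001  0.    -0.002 -0.     0.001]
tcp [0.5505 0.1569 0.0523] heading 84.34 tilt [ 0.0012 -0.0036 -1.    ] shift mm [-4.5  1.4  0.3] turn z 0.04 q [ 0.08  0.73  1.7  -0.01  0.71  0.19]
comp [  274     1    84   350 19438] x [-49.9 119.2] y [-14.8  14.8] z [-17.4  -8.5]
   -55 144 [-15.8  15.9] ztop -4.2
   -40 882 [-15.   15.3] ztop -10.3
   -25 984 [-10.4  13.3] ztop -10.6
   -10 1142 [-9.6 12.6] ztop -16.9
   5 1858 [-15.2  15.3] ztop -19.2
   20 1612 [-10.9  13.7] ztop -10.7
   35 1984 [-14.9  14. ] ztop -10.7
   50 2344 [-15.4  15.4] ztop -10.7
   65 2217 [-13.7  13.6] ztop -10.9
   80 1587 [-10.3  13.2] ztop -10.7
   95 1453 [-14.9  12. ] ztop -10.1
r- 561 [  1.4 -39.6] [34.9 36.8] 89.8 world [0.5476 0.1135] zmed 0.0469 0.056
r+ 2836 [ 1.5 52. ] [49.8 44.1] 90.0 world [0.5566 0.2046] zmed 0.0492 0.056
wing 270 [ -9.5 117.3] [ 4.6 11.1] 89.3 world [0.552  0.2707] zmed 0.09 0.0956
```

View pics/w6.png

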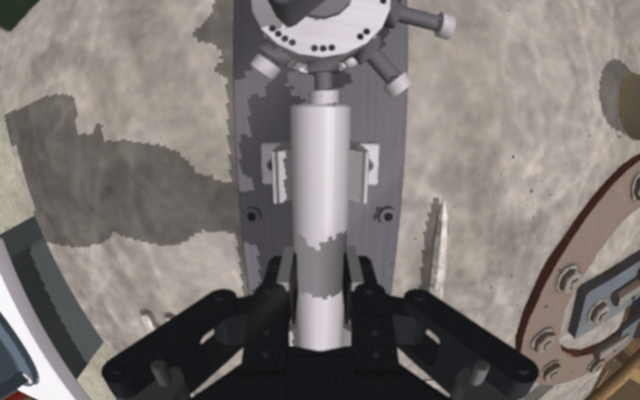

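The bar end is at (322,104), against the screw at (323,95), with three dots at (323,47). I'll check that the push is even by trying a small sideways shift.

Request:
{"op": "play_rows", "data": {
  "rows": [
    [[0,0,0],[0,-1,0.3],1],
    [[0,0,0],[0,0,0],1],
    [[0,0,0],[0,0,0],1],
    [[0,0,0],[0,0,0],1]
  ]
}}

```text
t: 17.63
tcp_pos: [0.5505, 0.157, 0.0523]
tool_rot: [0.741, 0.671, 0.0, 0.002]
force: [-4.1, -11.3, 19.0]
finger_gap: 0.26
gripper_force: 108.9
```

Request:
{"op": "play_rows", "data": {
  "rows": [
    [[0,0,0],[0,-1,0.2],1],
    [[0,0,0],[0,0,0],1],
    [[0,0,0],[0,0,0],1],
    [[0,0,0],[0,0,0],1],
    [[0,0,0],[0,0,0],1],
    [[0,0,0],[0,0,0],1]
  ]
}}

```text
t: 18.13
tcp_pos: [0.5505, 0.157, 0.0523]
tool_rot: [0.741, 0.671, 0.001, 0.003]
force: [-2.7, -12.1, 19.2]
finger_gap: 0.262
gripper_force: 108.9
```

```bash
python3 - <<'E'
from station import *
s=sense(); print(s["t"],s["force"].round(1),s["finger_gap"],s["tcp_pos"])
if abs(s["force"][0])<8 and 14<s["force"][2]<26: print(sign_off())
E
```

```text
18.1333 [ -2.7 -12.1  19.2] 0.2616225906546978 [0.55048062 0.15698108 0.05231231]
the job is handed in; nothing more can be done
None
```

I handed the job in at 18.1 s with the three-dot screw facing the rests and the blank gripped in both V rests against it, pressed down at about 19 N; no verdict was returned, and the force on each flank is inferred, not measured.

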